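# Build up the pipe-welding jig

### The arm

A 6-joint arm with a two-finger parallel gripper is mounted at the origin on the work surface. World frame = base frame: x ahead of the robot, y to its left, z up, the work surface at z = 0. Lengths are in mm, angles in rad, forces in N, time in s.
With the tool pointing down it reaches from about 325 to 750 mm from the base axis. Payload 7.6 kg.
Tool frame: the origin (TCP) lies on the centre line of the jaws, within the pads' length; the fingertips stand 11 mm ahead of it and the grasp point (between the pads) lies 8 mm behind it; z points along the fingers, y is the direction in which the jaws open and shut (so a half turn about z gives the same grasp; the last joint's range is limited). The gripper opens to 85 mm and grips with 20 to 120 N. Pads are 22 mm wide; open, the fingers measure 114 mm over their backs; the gripper's body (76 mm by 85 mm) begins 54 mm behind the grasp point. The pads swing forward as they close: fully open they stand 13 mm farther back than shut.
Start: joints at [-1.318, 0.052, 1.401, -0, 1.689, -0.07], TCP at [166.567, -497.896, 242.323] pointing down, gripper open.
Joint ranges: [-2.9, 2.9], [-0.91, 2.17], [0.12, 2.37], [-1.06, 4.2], [0.26, 2.73], [-2.93, 2.93]. Speed limits (rad/s): [2.57, 2.57, 3.01, 3.14, 3.14, 3.14].

### API

Orientations are given as a rotation vector (axis times angle).
In Python, from bench import sensors, viewer, order gives the robot as it stands.
- The arm moves only by the shell command python3 -m handwheel 'ROWS' [FORCE]. ROWS is a JSON object of lists of equal length, an entry for each row: "offset": the shift along the world's x, y, z in units of 0.3 m (1.0 is 0.3 m), a list of three; "delta_rot": the turn, a rotation vector about the world's x, y, z in units of 5 degrees (1.0 is 5 degrees), a list of three; "claw": the closure, from 0 (fully open) to 1 (shut). A call has 1 to 12 rows; each row shifts and turns the commanded pose from where the row before left it; what a row does not reach is not made up. A row lasts 1/10 s, in which the tool goes at most 50 mm and 8.59 degrees, less where a joint would pass 70% of its speed; a pose out of reach is approached as far as the arm can. A call with a number of a shift or a turn outside -1 to 1 is refused whole. A call with a gripper value outside its range is refused whole. The fingers move at their own pace and stop on an object; FORCE is the grip in N (left out, the last holds). Time passes only in rows, so rows that do not move let the fingers close. It gives the time, the measured TCP pose, the force and the opening at its end, in the units of the state.
- sensors.observe(): the state, without advancing time (a new reading comes with each control period).
- viewer.read_camera(name): name is "scene" or "top" or "wrist"; returns a dict with "img" (400x640x3 uint8, red, green, blue), "z_map" (400x640 float32, mm along the optical axis (not along the pixel's ray), 0 where there is no reading), "K" (3x3 intrinsics, pixels), "T" (4x4, takes a point from camera to world coordinates); the wrist camera has in their place "tool_from_camera" (4x4, takes a point from camera to tool coordinates, whose origin is the TCP and whose axes are the flange's). Camera axes: x right, y down, z forward; pixel columns grow to the right and rows downward; lengths in mm; the calibration is good to about 2 mm. A picture is of the moment at which its call begins: read the wrist's pose just before it.
- order.hand_in(): hands the job in, once; it reports no verdict.
Trained networks look in a picture, given as the dict that the camera call returned (one of the last four; its "shot" number tells which), for a name from the list of things; names that differ only in an ending like _2 or _b are one class to them, and where a whole thing is asked for, a point or a joint stands for the part that bears it (a point fixed in the world has none). Each returns a list of dicts, best first, with "conf" (0 to 1); they miss things now and then, are a little off and sometimes report something else, mostly with a low value. They report only what shows in the picture. A call takes as long as a camera call. They do not tell look-alikes from the thing itself.
- viewer.boxes_of(query, picture): "at" ([x, y, z] in mm, in world coordinates, good to about 4 mm: the middle of the surface that is visible of it).
The state is a dict: "clock": time; "joints": joint angles; "qd": joint speeds; "joint_torque": joint torques, N m; "tcp_pos": TCP position; "ee_rot": TCP orientation; "force": force on the tool from outside, world axes, zero at the start; "moment": the same for the moment, N m; "grip_width": finger opening in mm.
Only numpy, scipy, OpenCV 4.12 (cv2) and the standard library are available. Lean on these libraries where they do the work, as an engineer would, in place of code of your own. Each camera call takes 0.05 s, during which the arm holds its last target.

### The job

Set up the welding jig on its two guide pillars, from the base plate up: first the flat spacer, then the saddle whose groove fits the pipe, then lay the pipe in that groove, centred between its nuts, and last set the bridge over the pipe with its feet on the saddle, each block fully down with a pillar in both end slots. Set every part down rather than dropping it, and leave the spare saddle with the narrow groove, the jar and the screwdriver alone.

Things in the scene. Friction and masses are not known exactly. Their poses are not given: they have to be found in the camera images.
- jig_nest (a point): Jig, fixed: aluminium base plate 90 (x) by 160 mm (y), 12 mm thick, two upright steel pillars, 14 mm diameter, 52 mm either side of the middle along y, tapering from 61 mm to a 5 mm tip at 74 mm above the plate. Point: middle of the plate's top. Blocks lie with length along its y, the pipe along its x. Stacked, above the point: saddle top 55, pipe axis 69, lug centre 120.5 mm. Play on pillars 3 mm.
- spacer_c (a point): Spacer: plain flat aluminium block 40 (x) by 120 mm (y), 15 mm thick; an open slot 20 mm wide and 18 mm deep in the middle of each short end, top to bottom, passes a pillar. Point: its centre. Gripped across the 40 mm. 0.16 kg. Either way round.
- saddle_c (a point): Saddle for the pipe: aluminium block 40 (x) by 120 mm (y), 40 mm high, with a dark shallow round groove 29 mm wide and 6 mm deep across the middle of its top, along x; end slots like the spacer's. Point: its centre, 20 mm above its underside. Gripped across the 40 mm, below the groove. About 0.4 kg. Either way round.
- spare_c (a point): Spare saddle, not to be used: a block like the saddle, but its dark groove is only 13 mm wide (for a thin tube). Point: its centre, 20 mm above its underside.
- pipe_c (a point): White plastic pipe 40 mm in diameter, 150 mm long along its x; a white hexagonal nut, 54 mm across flats, from 48 to 72 mm either side of the middle. Lies on the nuts, axis 27 mm up. Point: on the axis, half-way along. Gripped at the middle across the 40 mm; in the saddle its axis is only 14 mm above the saddle's top, so grip it high, tips under 12 mm below the axis. 0.16 kg. Either way round.
- bridge_lug (a point): Bridge: aluminium arch block 40 (x) by 120 mm (y), 50 mm high, on two feet, opening 50 mm wide and 35 mm high along x; square lug 32 by 32 mm, 31 mm tall, on the middle of its top; end slots like the spacer's. Point: the lug's centre, 65.5 mm above the feet, 15.5 mm above the block's top. Gripped by the lug across 32 mm. About 0.5 kg. Either way round.
- jar: Bystander: closed grey plastic jar with a white lid, 56 mm in diameter, 85 mm high. Origin: centre of its underside.
- driver: Bystander: screwdriver 170 mm long lying along its x. Origin: underside, near the middle.
Things that resemble listed ones, but are neither listed nor needed, are in the scene too. Leave any blue or brown look-alike of the part that bears saddle_c alone.

How it is judged:
By the outcome, as a careful person would: the job done as asked, in the order asked, and still so for the second after the job is handed in, with the robot touching nothing.
It also fails if it takes over 112 s, if anything falls off the work surface, if the arm or the gripper's body presses on something with over 40 N, if the wrist force passes 120 N, or if a joint passes its speed limit or range.

## Working session

There is one attempt and no reset: what is moved stays moved. The work goes in short steps, Python scripts to look and compute and a shell command to move; the robot and the scene stay as the last step left them, time stands still between calls to the robot, and variables do not carry over. Pictures are saved under pics/ and viewed, and the job is handed in when it is done.

```bash
ls; mkdir -p pics
cat > h.py <<'E'
import numpy as np, cv2
from bench import sensors, viewer, order
def save(p,name): cv2.imwrite('pics/'+name+'.png', cv2.cvtColor(p['img'],cv2.COLOR_RGB2BGR))
def pts(p,T=None):
    z=p['z_map'].astype(float);K=p['K'];v,u=np.mgrid[:z.shape[0],:z.shape[1]]
    P=np.stack([(u-K[0][2])*z/K[0][0],(v-K[1][2])*z/K[1][1],z,np.ones_like(z)],-1)
    T=np.array(p['T'] if T is None else T)
    W=(P@T.T)[...,:3]; W[z==0]=np.nan
    return W
E
python3 - <<'E'
from h import *
s=sensors.observe(); print(s)
for n in ['top','scene']:
    p=viewer.read_camera(n); save(p,n+'0'); np.savez('/tmp/'+n+'0.npz',W=pts(p),img=p['img'])
    print(n,np.round(p['T'],3).tolist())
    for q in ['jig_nest','spacer_c','saddle_c','spare_c','pipe_c','bridge_lug','jar','driver']:
        try: print(q,[(np.round(d['at']).tolist(),round(d['conf'],2)) for d in viewer.boxes_of(q,p)][:4])
        except Exception as e: print(q,e)
E
```

```text
pics
{'clock': 0.0, 'joints': array([-1.31830578e+00,  5.28237466e-02,  1.40172689e+00,  1.07522146e-05,
        1.68859332e+00, -7.02483115e-02]), 'qd': array([ 3.79551183e-04,  3.13435136e-04, -7.62110088e-04,  3.93427551e-06,
       -3.68446325e-04, -1.26277270e-03]), 'joint_torque': array([ 1.25852462e-04, -3.81661034e+01, -3.60188413e+01, -8.75039450e-05,
        6.15037949e-03,  1.39218710e-05]), 'tcp_pos': array([ 166.49129422, -497.60370786,  241.47813144]), 'ee_rot': array([-3.09925157e+00, -5.04513241e-01,  2.04930580e-04]), 'force': array([-0.52337841, -0.37327321, -0.20771761]), 'moment': array([0.01413425, 0.03184188, 0.01498143]), 'grip_width': 85.43048062257682}
top [[-0.015, -0.995, 0.103, 375.731], [-1.0, 0.017, 0.018, 30.737], [-0.019, -0.103, -0.994, 1184.534], [0.0, 0.0, 0.0, 1.0]]
jig_nest [([475.0, 39.0, 12.0], 0.84)]
spacer_c [([383.0, -286.0, 17.0], 0.78)]
saddle_c [([480.0, 450.0, 40.0], 0.94), ([372.0, 277.0, 40.0], 0.72), ([314.0, 414.0, 36.0], 0.69)]
spare_c [([596.0, 349.0, 39.0], 0.76)]
pipe_c [([688.0, -24.0, 46.0], 0.62)]
bridge_lug [([563.0, -336.0, 49.0], 0.87)]
jar [([752.0, 184.0, 84.0], 0.66)]
driver [([765.0, -257.0, 26.0], 0.82)]
scene [[0.315, 0.817, -0.484, 1012.291], [0.949, -0.263, 0.175, -135.125], [0.016, -0.514, -0.858, 992.348], [0.0, 0.0, 0.0, 1.0]]
jig_nest [([483.0, 42.0, 9.0], 0.95)]
spacer_c [([385.0, -285.0, 14.0], 0.61)]
saddle_c [([497.0, 453.0, 38.0], 0.94), ([239.0, 252.0, 34.0], 0.85), ([376.0, 277.0, 40.0], 0.78), ([323.0, 408.0, 36.0], 0.64)]
spare_c []
pipe_c [([706.0, -23.0, 42.0], 0.65)]
bridge_lug [([578.0, -338.0, 49.0], 0.76)]
jar [([766.0, 175.0, 85.0], 0.98)]
driver [([778.0, -259.0, 22.0], 0.55)]
```

View pics/top0.png

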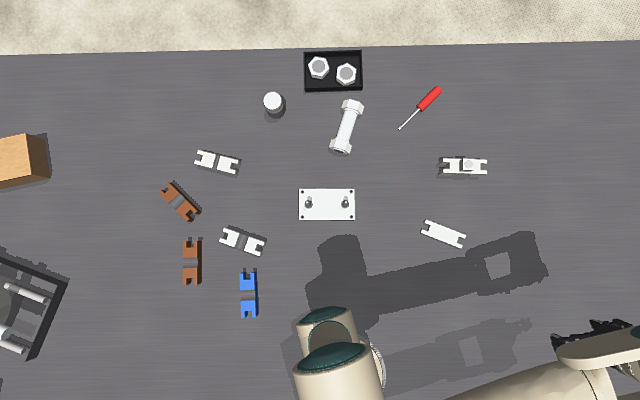

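View pics/scene0.png

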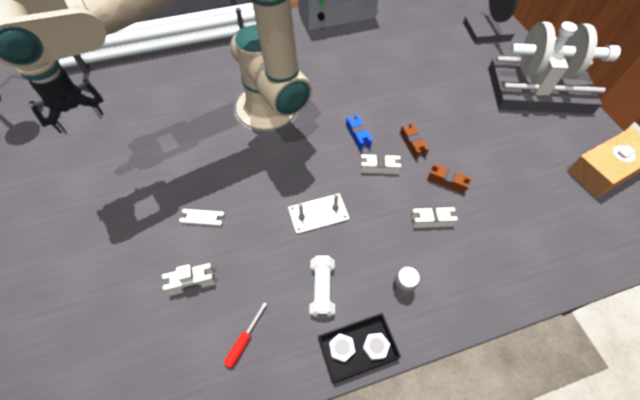

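The top picture shows: jig near (327,204), spacer (443,233), bridge (463,166), pipe (346,127), and white saddles at (217,162) and (243,241). Next I zoom in on the two grooves and fit the poses.

Run:
```python
from h import *
d=np.load('/tmp/top0.npz');img=d['img'][...,::-1];W=d['W']
a=cv2.resize(img[135:190,185:255],(400,314),interpolation=cv2.INTER_CUBIC);b=cv2.resize(img[215:270,210:280],(400,314),interpolation=cv2.INTER_CUBIC)
cv2.imwrite('pics/sad.png',np.hstack([a,b]))
e=np.load('/tmp/scene0.npz')
def fit(W,c,zlo,zhi,r=75):
    m=(W[...,2]>zlo)&(W[...,2]<zhi)&(np.hypot(W[...,0]-c[0],W[...,1]-c[1])<r)
    P=W[m]; 
    R=cv2.minAreaRect(P[:,:2].astype(np.float32))
    return np.round(R[0],1),np.round(R[1],1),round(R[2],1),'n',len(P),'z',np.round(np.median(P[:,2]),1)
for n,c,lo,hi,r in [('jig',(475,39),6,20,110),('spacer',(383,-286),9,25,75),('sadA',(372,277),34,46,75),('sadB',(596,349),34,46,75),('bridge',(563,-336),43,56,75),('lug',(563,-336),74,90,75),('pipe',(688,-24),30,60,100),('pillars',(475,39),50,90,110)]:
    print(n,'top',fit(W,c,lo,hi,r)); print('   scene',fit(e['W'],c,lo,hi,r))
```

```text
jig top (array([487.4,  30.7]), array([165.2, 196.8]), 9.4, 'n', 1685, 'z', np.float64(12.6))
   scene (array([466.4,  44.3]), array([174.7, 155.8]), 71.2, 'n', 1347, 'z', np.float64(11.5))
spacer top (array([ 383.4, -288.6]), array([120.2,  40.5]), 67.4, 'n', 533, 'z', np.float64(15.5))
   scene (array([ 386.5, -285.5]), array([120.8,  43.8]), 67.6, 'n', 478, 'z', np.float64(14.2))
sadA top (array([369.2, 276.3]), array([121.1,  40.5]), 69.9, 'n', 511, 'z', np.float64(39.9))
   scene (array([373.8, 278.9]), array([118.3,  43.5]), 69.7, 'n', 356, 'z', np.float64(38.6))
sadB top (array([595.8, 349.7]), array([121.2,  40.4]), 74.5, 'n', 500, 'z', np.float64(40.1))
   scene (array([600. , 351.6]), array([121.1,  42.9]), 74.6, 'n', 466, 'z', np.float64(39.2))
bridge top (array([ 568.5, -346.6]), array([120.3,  40. ]), 86.5, 'n', 370, 'z', np.float64(50.3))
   scene (array([ 572.5, -344. ]), array([119.8,  41.8]), 87.0, 'n', 486, 'z', np.float64(49.3))
lug top (array([ 569.1, -346.6]), array([33.7, 33.2]), 87.4, 'n', 158, 'z', np.float64(81.2))
   scene (array([ 573.2, -343.9]), array([32.4, 32.8]), 83.3, 'n', 174, 'z', np.float64(80.5))
pipe top (array([692. , -21.6]), array([ 61.4, 148.3]), 71.9, 'n', 854, 'z', np.float64(45.7))
   scene (array([698.8, -19.5]), array([ 59.9, 148.6]), 70.6, 'n', 1024, 'z', np.float64(45.3))
pillars top (array([471.8,  38.7]), array([114.4,  13.3]), 89.1, 'n', 51, 'z', np.float64(78.0))
   scene (array([477.2,  41. ]), array([116.2,  11.9]), 89.6, 'n', 78, 'z', np.float64(72.1))
```

View pics/sad.png

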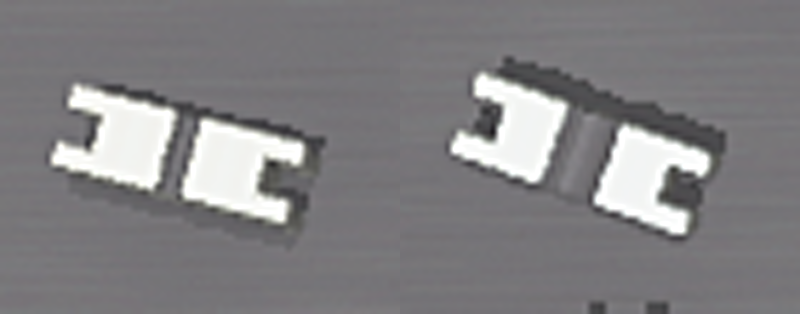

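The saddle is the near white block at (372,277): its groove is wide in the right-hand crop. The block at (597,350) is the spare. Next I refine the jig pose.

Run:
```python
from h import *
for n in ['top0','scene0']:
    W=np.load('/tmp/%s.npz'%n)['W']
    c=(475,40)
    # plate: connected comp around jig with z 9..16
    m=((W[...,2]>7.5)&(W[...,2]<17)&(abs(W[...,0]-c[0])<60)&(abs(W[...,1]-c[1])<95)).astype(np.uint8)
    k,l,st,_=cv2.connectedComponentsWithStats(m); i=1+np.argmax(st[1:,4]); P=W[l==i]
    print(n,'plate',cv2.minAreaRect(P[:,:2].astype(np.float32)),np.median(P[:,2]))
    for s in (-1,1):
        q=W[(W[...,2]>70)&(abs(W[...,0]-c[0])<30)&(abs(W[...,1]-c[1]-52*s)<20)]
        print('pillar',s,np.round(q.mean(0),1),len(q),np.round(q[:,2].max()))
```

```text
top0 plate ((472.7700500488281, 37.96885681152344), (158.13743591308594, 86.68892669677734), 89.06004333496094) 12.595456940761096
pillar -1 [471.5 -12.5  79.6] 21 89.0
pillar 1 [472.9  90.2  79.7] 22 89.0
scene0 plate ((476.35205078125, 41.43039321899414), (160.4908447265625, 92.29890441894531), 89.34839630126953) 11.579067347517821
pillar -1 [478.  -10.9  78.1] 23 88.0
pillar 1 [479.3  92.3  77.9] 22 88.0
```

```bash
python3 -m handwheel '{"offset":[[0.12,0.11,0],[0.12,0.11,0],[0.12,0.11,0],[0.12,0.11,0],[0.12,0.11,0],[0.12,0.11,0],[0,0.04,0],[0,0,0],[0,0,0],[0,0,0],[0,0,0],[0,0,0]],"delta_rot":[[0,0,1],[0,0,1],[0,0,1],[0,0,1],[0,0,1],[0,0,1],[0,0,1],[0,0,1],[0,0,1],[0,0,0.8],[0,0,0],[0,0,0]],"claw":[0,0,0,0,0,0,0,0,0,0,0,0]}' 40
```

```text
clock: 2.1
tcp_pos: [382.6, -287.9, 242.4]
ee_rot: [2.614, 1.743, 0.0]
force: [-0.5, 0.2, -0.1]
grip_width: 85.6
```

```bash
cat >> h.py <<'E'
from scipy.spatial.transform import Rotation as R_
def wrist(name=None):
    s=sensors.observe(); p=viewer.read_camera('wrist')
    T=np.eye(4);T[:3,:3]=R_.from_rotvec(s['ee_rot']).as_matrix();T[:3,3]=s['tcp_pos']
    W=pts(p,T@np.array(p['tool_from_camera']))
    if name: save(p,name); np.savez('/tmp/'+name+'.npz',W=W,img=p['img'])
    a=R_.from_rotvec(s['ee_rot']).as_matrix()[:,1]
    print('tcp',np.round(s['tcp_pos'],1),'yaw',round(np.degrees(np.arctan2(a[1],a[0])),1),'F',np.round(s['force'],1),'w',round(s['grip_width'],1),'t',s['clock'])
    return p,W
def rect(W,c,lo,hi,r=75):
    m=((W[...,2]>lo)&(W[...,2]<hi)&(np.hypot(W[...,0]-c[0],W[...,1]-c[1])<r)).astype(np.uint8)
    k,l,st,_=cv2.connectedComponentsWithStats(m); i=1+np.argmax(st[1:,4]); P=W[l==i]
    R=cv2.minAreaRect(P[:,:2].astype(np.float32)); return np.round(R[0],1),np.round(R[1],1),round(R[2],1),len(P),round(np.median(P[:,2]),1)
E
python3 - <<'E'
from h import *
p,W=wrist('w1'); print(np.round(p['tool_from_camera'],3).tolist())
print(rect(W,(384,-287),9,25))
E
```

```text
tcp [ 382.6 -287.9  242.4] yaw -22.6 F [-0.5  0.2 -0.1] w 85.6 t 2.1
[[0.001, -0.945, -0.328, 84.653], [1.0, 0.001, 0.001, 0.028], [-0.0, -0.328, 0.945, -131.576], [0.0, 0.0, 0.0, 1.0]]
(array([ 385. , -288.3]), array([120.4,  40. ]), 67.5, 3659, np.float64(14.9))
```

View pics/w1.png

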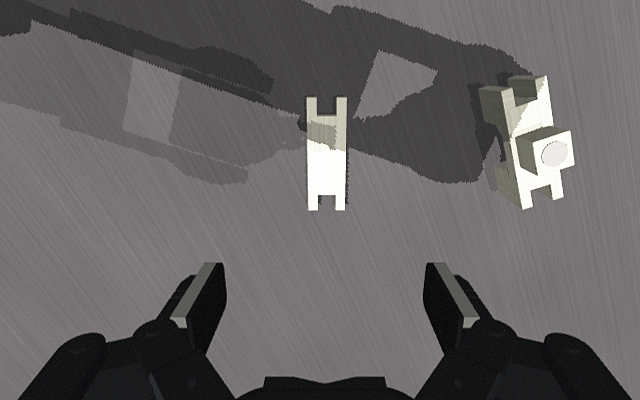

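The wrist picture shows the spacer centred between the jaws at columns 308–346, rows 97–210. I descend and grip.

```bash
python3 -m handwheel '{"offset":[[0.008,0,-0.13],[0,0,-0.13],[0,0,-0.13],[0,0,-0.13],[0,0,-0.13],[0,0,-0.05],[0,0,-0.03],[0,0,-0.03],[0,0,0],[0,0,0]],"delta_rot":[[0,0,0],[0,0,0],[0,0,0],[0,0,0],[0,0,0],[0,0,0],[0,0,0],[0,0,0],[0,0,0],[0,0,0]],"claw":[0,0,0,0,0,0,0,0,0,0]}' 50; python3 -m handwheel '{"offset":[[0,0,0],[0,0,0],[0,0,0],[0,0,0],[0,0,0],[0,0,0],[0,0,0],[0,0,0]],"delta_rot":[[0,0,0],[0,0,0],[0,0,0],[0,0,0],[0,0,0],[0,0,0],[0,0,0],[0,0,0]],"claw":[0.3,0.6,1,1,1,1,1,1]}' 50
```

```text
clock: 3.15
tcp_pos: [385.4, -288.3, 15.2]
ee_rot: [2.611, 1.744, 0.001]
force: [-0.0, -0.6, 0.3]
grip_width: 85.4
clock: 3.95
tcp_pos: [385.4, -288.2, 15.0]
ee_rot: [2.611, 1.745, 0.001]
force: [-0.4, 0.1, 5.7]
grip_width: 38.7
```

```bash
python3 -m handwheel '{"offset":[[0,0,0.05],[0,0,0.11],[0,0,0.12],[0,0,0.12],[0,0,0.12],[0,0,0],[0,0,0]],"delta_rot":[[0,0,0],[0,0,0],[0,0,0],[0,0,0],[0,0,0],[0,0,0],[0,0,0]],"claw":[1,1,1,1,1,1,1]}' 50; python3 -m handwheel '{"offset":[[0.033,0.121,0],[0.033,0.121,0],[0.033,0.121,0],[0.033,0.121,0],[0.033,0.121,0],[0.033,0.121,0],[0.033,0.121,0],[0.033,0.121,0],[0.033,0.121,0],[0,0,0],[0,0,0],[0,0,0]],"delta_rot":[[0,0,0],[0,0,0.8],[0,0,0.8],[0,0,0.8],[0,0,0.8],[0,0,0.8],[0,0,0.36],[0,0,0],[0,0,0],[0,0,0],[0,0,0],[0,0,0]],"claw":[1,1,1,1,1,1,1,1,1,1,1,1]}'
python3 - <<'E'
from h import *
p,W=wrist('w2')
E
```

```text
clock: 4.65
tcp_pos: [384.9, -287.8, 170.0]
ee_rot: [2.612, 1.745, 0.0]
force: [-0.4, 0.5, -1.8]
grip_width: 38.2
clock: 5.85
tcp_pos: [473.4, 38.1, 168.9]
ee_rot: [-2.235, -2.206, 0.003]
force: [-0.7, -0.4, -2.1]
grip_width: 38.2
tcp [473.4  38.1 168.9] yaw -0.7 F [-0.7 -0.4 -2.1] w 38.2 t 5.85
```

View pics/w2.png

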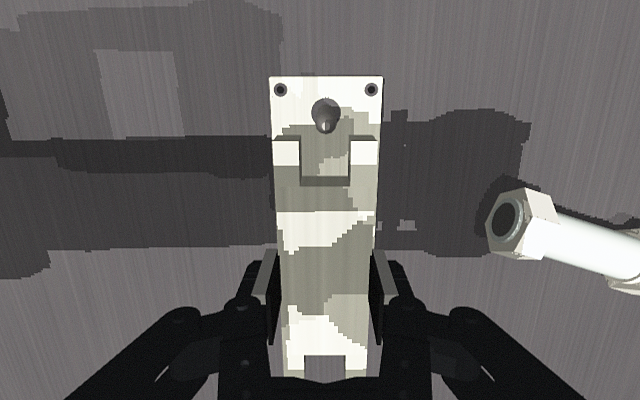

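The spacer is held level, with its far slot at (326,160). The far pillar shows at (326,112). I measure both in the wrist frame.

Run:
```python
from h import *
d=np.load('/tmp/w2.npz');W=d['W'];z=W[...,2]
print('spacer',rect(W,(474,40),160,175,80))
for y0 in(-1,1):
    pass
m=(z>60)&(z<95)&(abs(W[...,0]-474)<30)&(abs(W[...,1]-40)<90);q=W[m]
print(len(q),q.mean(0),q.min(0),q.max(0))
h=q[q[:,2]>80];print('tip',h.mean(0),len(h))
print('plate',rect(W,(474,40),8,16,140))
print(np.round(W[200,326],1), np.round(W[250,326],1))
```

```text
spacer (array([473.7,  37.8]), array([120.9,  65.7]), 89.3, 20157, np.float64(168.8))
394 [474.75796229  93.07996486  78.36777662] [467.88333249  84.8883602   60.03801824] [481.45638896  98.55976887  87.63180495]
tip [474.76812106  92.17071615  83.58113935] 167
plate (array([474.3,  43.8]), array([151.2,  90.1]), 89.5, 8192, np.float64(11.9))
[474.6  73.7 168.1] [474.4  51.2 168.5]
```

```bash
python3 -m handwheel '{"offset":[[0.0015,0.0075,-0.1],[0,0,-0.1],[0,0,-0.04],[0,0,-0.05],[0,0,-0.05],[0,0,-0.05],[0,0,-0.03],[0,0,-0.03],[0,0,0],[0,0,0]],"delta_rot":[[0,0,0],[0,0,0],[0,0,0],[0,0,0],[0,0,0],[0,0,0],[0,0,0],[0,0,0],[0,0,0],[0,0,0]],"claw":[1,1,1,1,1,1,1,1,1,1]}'
```

```text
clock: 6.9
tcp_pos: [474.8, 40.9, 35.8]
ee_rot: [2.235, 2.207, 0.001]
force: [0.5, -0.2, -1.7]
grip_width: 38.5
```

```bash
python3 -m handwheel '{"offset":[[0,0,-0.012],[0,0,-0.01],[0,0,-0.006],[0,0,0],[0,0,0]],"delta_rot":[[0,0,0],[0,0,0],[0,0,0],[0,0,0],[0,0,0]],"claw":[1,1,1,1,1]}'
```

```text
clock: 7.4
tcp_pos: [474.6, 41.1, 27.0]
ee_rot: [2.235, 2.208, 0.0]
force: [-0.7, -0.7, 0.1]
grip_width: 38.7
```

```bash
python3 -m handwheel '{"offset":[[0,0,-0.002],[0,0,0],[0,0,0],[0,0,0],[0,0,0],[0,0,0],[0,0,0]],"delta_rot":[[0,0,0],[0,0,0],[0,0,0],[0,0,0],[0,0,0],[0,0,0],[0,0,0]],"claw":[1,1,0.6,0.4,0.2,0.2,0.2]}';python3 -m handwheel '{"offset":[[0,0,0.03],[0,0,0.08],[0,0,0.13],[0,0,0.13],[0,0,0.13],[0,0,0],[0,0,0]],"delta_rot":[[0,0,0],[0,0,0],[0,0,0],[0,0,0],[0,0,0],[0,0,0],[0,0,0]],"claw":[0.2,0.2,0.1,0,0,0,0]}'
python3 - <<'E'
from h import *
p,W=wrist('w3');z=W[...,2]
print('spacer',rect(W,(474,40),20,33,80))
p=viewer.read_camera('top');print(rect(pts(p),(474,40),22,33,80))
E
```

```text
clock: 8.1
tcp_pos: [474.5, 41.1, 26.3]
ee_rot: [2.235, 2.208, 0.0]
force: [-0.3, 0.1, 0.5]
grip_width: 68.5
clock: 8.8
tcp_pos: [474.9, 41.1, 177.6]
ee_rot: [2.234, 2.206, 0.003]
force: [-0.6, -0.1, -0.4]
grip_width: 85.3
tcp [474.9  41.1 177.6] yaw -0.7 F [-0.6 -0.1 -0.4] w 85.3 t 8.8
spacer (array([475.1,  41.2]), array([119.8,  40.1]), 89.4, 5464, np.float64(26.9))
(array([457.9,   1.3]), array([36.7,  9. ]), 89.3, 49, np.float64(28.1))
```

View pics/w3.png

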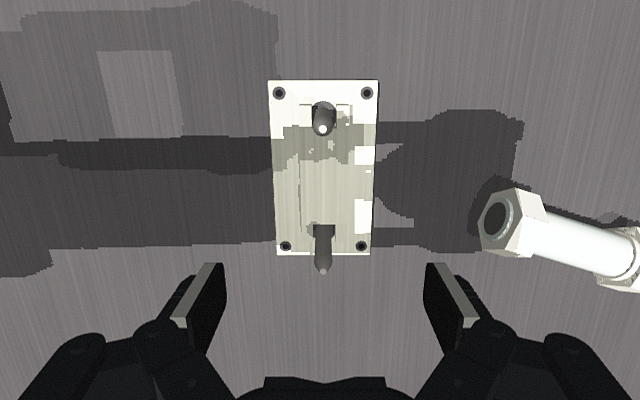

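```bash
python3 -m handwheel '{"offset":[[-0.049,0.113,0.03],[-0.049,0.113,0.03],[-0.049,0.113,0],[-0.049,0.113,0],[-0.049,0.113,0],[-0.049,0.113,0],[-0.049,0.113,0],[0,0,0],[0,0,0],[0,0,0]],"delta_rot":[[0,0,-0.6],[0,0,-0.6],[0,0,-0.6],[0,0,-0.6],[0,0,-0.6],[0,0,-0.6],[0,0,-0.3],[0,0,0],[0,0,0],[0,0,0]],"claw":[0,0,0,0,0,0,0,0,0,0]}'
python3 - <<'E'
from h import *
d=np.load('/tmp/w3.npz');W=d['W'];z=W[...,2]
for s in(-1,1):
    q=W[(z>70)&(z<95)&(abs(W[...,0]-475)<20)&(abs(W[...,1]-40-52*s)<20)];print(s,q.mean(0),q.min(0),q.max(0),len(q))
p,W=wrist('w4');z=W[...,2]
print('saddle',rect(W,(372,277),30,46,80))
q=(z>32)&(z<37.6)&(np.hypot(W[...,0]-372,W[...,1]-277)<30);print('groove px',q.sum(), W[q].min(0),W[q].max(0))
E
```

```text
clock: 9.9
tcp_pos: [371.7, 277.6, 193.5]
ee_rot: [2.577, 1.796, -0.003]
force: [0.5, 0.4, -0.0]
grip_width: 85.8
-1 [473.69771772  -9.25474121  78.45533465] [466.8398329  -15.08530359  70.08286002] [480.01086584  -4.88105707  87.04991409] 294
1 [474.78216332  92.75230058  79.27797935] [468.29518204  85.04525186  70.50020309] [481.13948375  98.4648435   88.00672314] 342
tcp [371.7 277.6 193.5] yaw -20.2 F [ 0.5  0.4 -0. ] w 85.8 t 9.9
saddle (array([371.4, 277.1]), array([120.5,  40.1]), 69.8, 5523, np.float64(39.6))
groove px 1220 [348.64407331 256.38854869  32.08907264] [393.95597488 295.73078302  37.59840388]
```

View pics/w4.png

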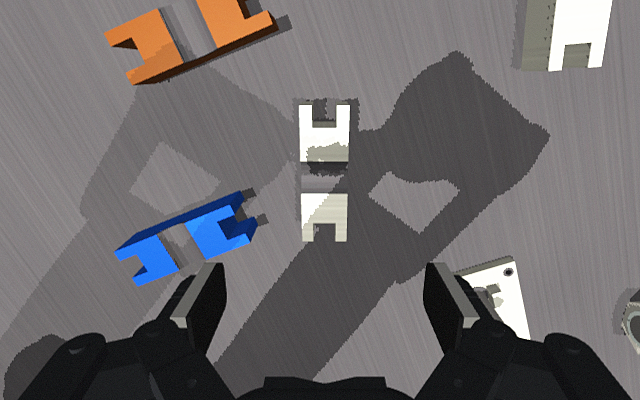

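The saddle's wide groove shows at (325,178), with the blue look-alike to its left at (245,200). I narrow the jaws a little for clearance and descend.

```bash
python3 -m handwheel '{"offset":[[-0.001,-0.001,-0.13],[0,0,-0.13],[0,0,-0.13],[0,0,-0.1],[0,0,-0.05],[0,0,-0.03],[0,0,-0.022],[0,0,0],[0,0,0]],"delta_rot":[[0,0,0],[0,0,0],[0,0,0],[0,0,0],[0,0,0],[0,0,0],[0,0,0],[0,0,0],[0,0,0]],"claw":[0.2,0.2,0.2,0.2,0.2,0.2,0.2,0.2,0.2]}' 60; python3 -m handwheel '{"offset":[[0,0,0],[0,0,0],[0,0,0],[0,0,0],[0,0,0],[0,0,0],[0,0,0]],"delta_rot":[[0,0,0],[0,0,0],[0,0,0],[0,0,0],[0,0,0],[0,0,0],[0,0,0]],"claw":[0.4,0.6,1,1,1,1,1]}' 60
```

```text
clock: 10.85
tcp_pos: [371.9, 278.2, 17.6]
ee_rot: [2.577, 1.797, 0.002]
force: [0.8, -0.5, 0.0]
grip_width: 68.2
clock: 11.55
tcp_pos: [371.7, 278.4, 17.6]
ee_rot: [-2.577, -1.797, -0.002]
force: [-1.8, 0.8, 6.6]
grip_width: 39.3
```

```bash
python3 -m handwheel '{"offset":[[0,0,0.03],[0,0,0.1],[0,0,0.12],[0,0,0.12],[0,0,0.12],[0,0,0.03],[0,0,0]],"delta_rot":[[0,0,0],[0,0,0],[0,0,0],[0,0,0],[0,0,0],[0,0,0],[0,0,0]],"claw":[1,1,1,1,1,1,1]}'; python3 -m handwheel '{"offset":[[0.049,-0.113,0],[0.049,-0.113,0],[0.049,-0.113,0],[0.049,-0.113,0],[0.049,-0.113,0],[0.049,-0.113,0],[0.049,-0.113,0],[0,0,0],[0,0,0],[0,0,0]],"delta_rot":[[0,0,0.6],[0,0,0.6],[0,0,0.6],[0,0,0.6],[0,0,0.6],[0,0,0.6],[0,0,0.3],[0,0,0],[0,0,0],[0,0,0]],"claw":[1,1,1,1,1,1,1,1,1,1]}'
python3 - <<'E'
from h import *
p,W=wrist('w5');z=W[...,2]; s=sensors.observe()['tcp_pos'][2]
print('saddle',rect(W,(474,40),s+15,s+27,80))
for s in(-1,1):
    q=W[(z>70)&(z<95)&(abs(W[...,0]-475)<20)&(abs(W[...,1]-40-52*s)<20)];print(s,len(q) and (q.mean(0),q.min(0),q.max(0)),len(q))
E
```

```text
clock: 12.25
tcp_pos: [371.6, 278.2, 173.3]
ee_rot: [2.576, 1.797, 0.003]
force: [-0.3, 0.3, -4.8]
grip_width: 39.4
clock: 13.25
tcp_pos: [473.3, 41.4, 170.9]
ee_rot: [-2.233, -2.207, 0.003]
force: [0.6, -0.3, -4.9]
grip_width: 39.1
tcp [473.3  41.4 170.9] yaw -0.7 F [ 0.6 -0.3 -4.9] w 39.1 t 13.25
saddle (array([472. ,  54.6]), array([64.5, 97.6]), 13.6, 23351, np.float64(192.8))
-1 0 0
1 (array([474.71109271,  92.8849826 ,  79.48712077]), array([468.23272326,  85.33198631,  70.01740615]), array([481.3026782 ,  98.58610338,  87.90799552])) 351
```

View pics/w5.png

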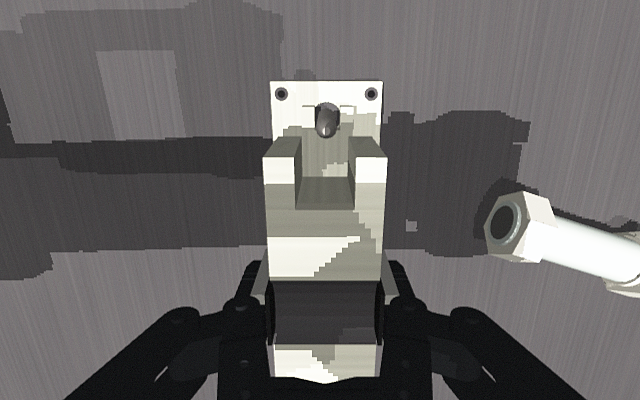

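Run:
```python
from h import *
W=np.load('/tmp/w5.npz')['W'];z=W[...,2]
m=(z>188)&(z<197)&(abs(W[...,0]-474)<24)&(W[...,1]>60)&(W[...,1]<115)
q=W[m];print('top y max',q[:,1].max(),np.percentile(q[:,1],99),'x',q[:,0].min(),q[:,0].max(),np.median(q[:,2]))
mid=m&(abs(W[...,0]-474)<6);print('slot floor y',W[mid][:,1].max())
# prong inner edges
f=m&(W[...,1]>90);x=np.sort(W[f][:,0]);print(x[x<474].max(),x[x>474].min(),x.min(),x.max())
```

```text
top y max 100.68989079019195 100.23043313155645 x 453.75836253368857 494.25375671486427 193.1351744623948
slot floor y 82.84043563958042
464.2961164803181 484.0168616632441 453.98742737745164 494.23282475204644
```

```bash
python3 -m handwheel '{"offset":[[0.001,0,-0.1],[0,0,-0.1],[0,0,-0.05],[0,0,-0.05],[0,0,-0.05],[0,0,-0.03],[0,0,-0.02],[0,0,0],[0,0,0]],"delta_rot":[[0,0,0],[0,0,0],[0,0,0],[0,0,0],[0,0,0],[0,0,0],[0,0,0],[0,0,0],[0,0,0]],"claw":[1,1,1,1,1,1,1,1,1]}'
```

```text
clock: 14.2
tcp_pos: [474.9, 40.9, 53.3]
ee_rot: [2.234, 2.208, 0.001]
force: [-0.1, 0.9, -3.9]
grip_width: 39.4
```

```bash
python3 -m handwheel '{"offset":[[0,0,-0.012],[0,0,-0.01],[0,0,-0.006],[0,0,-0.002],[0,0,0],[0,0,0]],"delta_rot":[[0,0,0],[0,0,0],[0,0,0],[0,0,0],[0,0,0],[0,0,0]],"claw":[1,1,1,1,1,1]}'
```

```text
clock: 14.8
tcp_pos: [474.7, 40.7, 44.6]
ee_rot: [2.235, 2.207, 0.001]
force: [-5.7, -0.3, 6.1]
grip_width: 39.4
```

```bash
python3 -m handwheel '{"offset":[[0,0,0],[0,0,0],[0,0,0],[0,0,0],[0,0,0],[0,0,0]],"delta_rot":[[0,0,0],[0,0,0],[0,0,0],[0,0,0],[0,0,0],[0,0,0]],"claw":[0.8,0.6,0.4,0.2,0.2,0.2]}';python3 -m handwheel '{"offset":[[0,0,0.03],[0,0,0.08],[0,0,0.13],[0,0,0.13],[0,0,0.13],[0,0,0],[0,0,0]],"delta_rot":[[0,0,0],[0,0,0],[0,0,0],[0,0,0],[0,0,0],[0,0,0],[0,0,0]],"claw":[0.2,0.2,0.1,0,0,0,0]}'
python3 - <<'E'
from h import *
p,W=wrist('w6');z=W[...,2]
print('saddle',rect(W,(474,40),62,72,80))
m=(abs(W[...,0]-474)<24)&(abs(W[...,1]-41)<70)&(z>58)&(z<73); q=W[m]
for lo,hi in((-25,20),(62,110)):
    k=q[(q[:,1]>lo)&(q[:,1]<hi)&(q[:,2]>64)];print(lo,np.median(k[:,2]))
g=q[(q[:,2]<65)];print('groove',g[:,1].min(),g[:,1].max(),g[:,2].min())
E
```

```text
clock: 15.4
tcp_pos: [474.7, 40.8, 43.8]
ee_rot: [2.235, 2.207, 0.001]
force: [-0.1, 0.1, -0.2]
grip_width: 68.3
clock: 16.1
tcp_pos: [474.9, 40.8, 195.0]
ee_rot: [2.234, 2.206, 0.003]
force: [-0.0, -0.1, -0.4]
grip_width: 85.6
tcp [474.9  40.8 195. ] yaw -0.7 F [-0.  -0.1 -0.4] w 85.6 t 16.1
saddle (array([475.4,  72. ]), array([55.4, 40.1]), 89.3, 3005, np.float64(66.8))
-25 66.97279844922394
62 66.87661619776566
groove -19.561511081375983 99.83047224518722 58.01138962736047
```

View pics/w6.png

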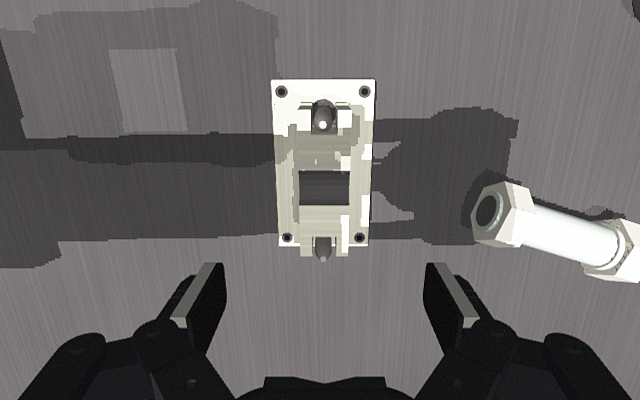

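```bash
python3 - <<'E'
from h import *
W=np.load('/tmp/w6.npz')['W'];z=W[...,2]
m=(abs(W[...,0]-475)<15)&(abs(W[...,1]-41)<30)&(z<66)&(z>59);g=W[m];print('groove y',np.percentile(g[:,1],[0,1,50,99,100]),g[:,2].min())
m=(abs(W[...,0]-475)<25)&(abs(W[...,1]-41)<70)&(z<68.5)&(z>66);g=W[m];print('top',g.min(0),g.max(0))
E
python3 -m handwheel '{"offset":[[0.061,-0.017,0.02],[0.061,-0.017,0.02],[0.061,-0.017,0.02],[0.061,-0.017,0],[0.061,-0.017,0],[0.061,-0.017,0],[0.061,-0.017,0],[0.061,-0.017,0],[0.061,-0.017,0],[0.061,-0.017,0],[0.061,-0.017,0],[0.064,-0.017,0]],"delta_rot":[[0,0,1],[0,0,1],[0,0,1],[0,0,1],[0,0,1],[0,0,1],[0,0,1],[0,0,1],[0,0,1],[0,0,1],[0,0,1],[0,0,1]],"claw":[0,0,0,0,0,0,0,0,0,0,0,0]}';python3 -m handwheel '{"offset":[[0,0,0],[0,0,0],[0,0,0],[0,0,0],[0,0,0]],"delta_rot":[[0,0,1],[0,0,1],[0,0,0.4],[0,0,0],[0,0,0]],"claw":[0,0,0,0,0]}'
python3 - <<'E'
from h import *
p,W=wrist('w7');z=W[...,2]
print('pipe',rect(W,(695,-20),12,60,100))
E
```

```text
groove y [11.57833794 16.29408145 38.76416897 68.03929421 70.79982143] 59.05541017963327
top [454.31923059 -20.66452426  66.00053468] [495.68184964  99.84892969  68.46297308]
clock: 17.35
tcp_pos: [695.1, -20.6, 209.3]
ee_rot: [-0.825, -3.027, 0.001]
force: [0.1, -0.5, 0.6]
grip_width: 85.1
clock: 17.85
tcp_pos: [694.6, -20.4, 210.2]
ee_rot: [-0.512, -3.097, 0.0]
force: [-0.0, -0.2, 0.2]
grip_width: 85.2
tcp [694.6 -20.4 210.2] yaw 71.2 F [-0.  -0.2  0.2] w 85.2 t 17.85
pipe (array([693.6, -20.8]), array([ 62.5, 147.8]), 71.6, 8645, np.float64(45.5))
```

View pics/w7.png

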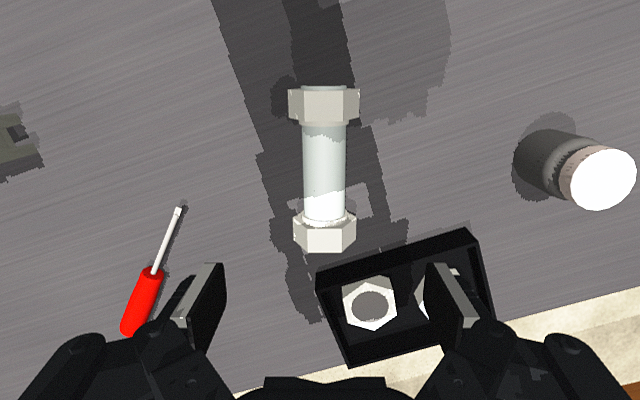

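Run:
```python
from h import *
W=np.load('/tmp/w7.npz')['W'];z=W[...,2]
a=np.radians(-18.4);u=np.array([np.cos(a),np.sin(a)]);n=np.array([-u[1],u[0]])
Q=W[...,:2]-np.array([693.6,-20.8]);s=Q@u;t=Q@n
m=(z>12)&(abs(s)<100)&(abs(t)<40)
for lo in range(-80,80,4):
    k=m&(s>=lo)&(s<lo+4)
    if k.sum()>5: print(lo,k.sum(),np.round(np.percentile(z[k],98),1),np.round([t[k&(z>30)].min(),t[k&(z>30)].max()],1) if (k&(z>30)).any() else '')
k=m&(z>50);print('nuttop s',np.percentile(s[k&(s<0)],[1,99]),np.percentile(s[k&(s>0)],[1,99]))
k=m&(abs(s)<35)&(z>38);x=s[k];y=t[k];print('axis fit',np.polyfit(x,y,1), 'ztop',np.percentile(z[m&(abs(s)<35)],99))
```

```text
-76 158 47.1 [-18.9  18.4]
-72 369 54.7 [-29.4  29.7]
-68 371 55.2 [-29.6  28.9]
-64 357 55.0 [-29.8  29. ]
-60 348 55.3 [-29.  30.]
-56 348 55.2 [-30.   29.3]
-52 343 55.1 [-29.3  29.4]
-48 220 54.8 [-29.3  28.4]
-44 206 50.0 [-21.5  21.4]
-40 201 47.6 [-19.1  19. ]
-36 208 47.4 [-19.2  19. ]
-32 206 47.4 [-19.3  19.1]
-28 201 47.5 [-19.4  19.2]
-24 198 47.3 [-18.3  19.2]
-20 2846 284.8 [-40.  40.]
-16 3104 284.1 [-40.  40.]
-12 3632 279.7 [-40.   39.9]
-8 228 276.7 [-20.8  23. ]
-4 184 47.5 [-19.   19.5]
0 184 47.7 [-19.2  18.5]
4 185 47.7 [-19.3  18.5]
8 180 47.1 [-19.3  18.6]
12 181 47.4 [-18.4  18.6]
16 180 47.4 [-18.5  18.7]
20 170 47.5 [-18.6  18.8]
24 169 47.5 [-18.7  18.9]
28 165 47.6 [-18.8  19. ]
32 165 47.4 [-19.  19.]
36 162 47.5 [-19.1  19.1]
40 166 47.2 [-19.3  19.1]
44 273 50.0 [-21.1  22.1]
48 488 54.8 [-29.1  29. ]
52 245 54.9 [-29.3  30. ]
56 239 54.9 [-29.4  29.1]
60 248 55.0 [-28.5  29.2]
64 238 55.0 [-28.7  29.2]
68 241 55.0 [-29.7  29.4]
72 75 54.8 [-27.8  28.4]
nuttop s [-68.79824303  -8.25993705] [48.89531184 73.03268636]
axis fit [0.02219251 0.05118058] ztop 284.60711084796145
```

The pipe is centred at (326,165) between its nuts, and its tops check out: nuts 55, pipe 47.5. I descend to the axis height.

```bash
python3 -m handwheel '{"offset":[[-0.002,-0.002,-0.13],[0,0,-0.13],[0,0,-0.13],[0,0,-0.11],[0,0,-0.05],[0,0,-0.03],[0,0,-0.027],[0,0,0],[0,0,0]],"delta_rot":[[0,0,0.05],[0,0,0],[0,0,0],[0,0,0],[0,0,0],[0,0,0],[0,0,0],[0,0,0],[0,0,0]],"claw":[0.2,0.2,0.2,0.2,0.2,0.2,0.2,0.2,0.2]}' 40; python3 -m handwheel '{"offset":[[0,0,0],[0,0,0],[0,0,0],[0,0,0],[0,0,0],[0,0,0],[0,0,0]],"delta_rot":[[0,0,0],[0,0,0],[0,0,0],[0,0,0],[0,0,0],[0,0,0],[0,0,0]],"claw":[0.3,0.5,1,1,1,1,1]}' 40
```

```text
clock: 18.8
tcp_pos: [695.2, -21.1, 31.3]
ee_rot: [0.504, 3.099, 0.0]
force: [0.8, -0.1, 0.2]
grip_width: 68.4
clock: 19.5
tcp_pos: [695.0, -21.1, 30.8]
ee_rot: [0.503, 3.099, 0.0]
force: [-0.1, 0.7, 6.0]
grip_width: 38.1
```

```bash
python3 -m handwheel '{"offset":[[0,0,0.02],[0,0,0.08],[0,0,0.1],[0,0,0.12],[0,0,0.12],[0,0,0.08],[0,0,0],[0,0,0]],"delta_rot":[[0,0,0],[0,0,0],[0,0,0],[0,0,0],[0,0,0],[0,0,0],[0,0,0],[0,0,0]],"claw":[1,1,1,1,1,1,1,1]}'
python3 - <<'E'
from h import *
p,W=wrist('w8');z=W[...,2]
E
```

```text
clock: 20.3
tcp_pos: [694.2, -21.0, 184.7]
ee_rot: [-0.504, -3.1, -0.0]
force: [0.1, -0.1, -1.7]
grip_width: 38.5
tcp [694.2 -21.  184.7] yaw 71.5 F [ 0.1 -0.1 -1.7] w 38.5 t 20.3
```

View pics/w8.png

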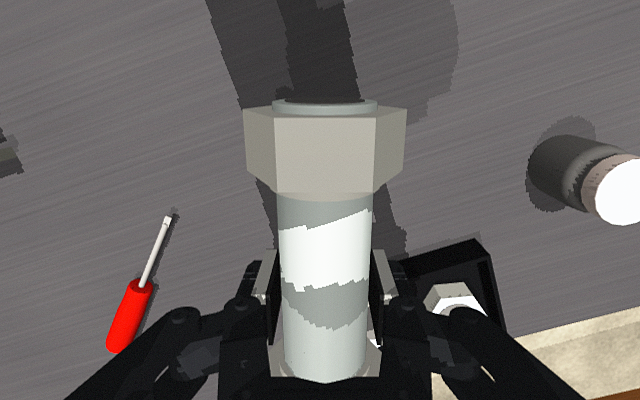

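```bash
python3 -m handwheel '{"offset":[[-0.104,0.029,0],[-0.104,0.029,0],[-0.104,0.029,0],[-0.104,0.029,0],[-0.104,0.029,0],[-0.104,0.029,0],[-0.106,0.029,0],[0,0,0],[0,0,0],[0,0,0]],"delta_rot":[[0,0,0.5],[0,0,0.5],[0,0,0.5],[0,0,0.5],[0,0,0.5],[0,0,0.5],[0,0,0.56],[0,0,0],[0,0,0],[0,0,0]],"claw":[1,1,1,1,1,1,1,1,1,1]}'
python3 - <<'E'
from h import *
p,W=wrist('w9');z=W[...,2];h=sensors.observe()['tcp_pos']
H=h[2]-3.8
m=(abs(W[...,1]-40)<40)&(abs(W[...,0]-475)<90)
k=m&(z>H+22.5)&(z<H+32);print('nut',np.percentile(W[k][:,0],[0.5,99.5]),W[k][:,1].min(),W[k][:,1].max(),k.sum())
for a in (410,418,435,445,455):
    k=m&(abs(W[...,0]-a)<4)&(z>H-6)
    if k.sum()>5: print(a,'ctr y',(W[k][:,1].min()+W[k][:,1].max())/2,'top',np.percentile(z[k],98)-H)
E
```

```text
clock: 21.35
tcp_pos: [475.6, 39.7, 184.7]
ee_rot: [-0.019, -3.14, 0.0]
force: [0.6, -0.4, -1.3]
grip_width: 38.7
tcp [475.6  39.7 184.7] yaw 89.3 F [ 0.6 -0.4 -1.3] w 38.7 t 21.35
nut [404.08345161 485.28478819] 6.99527996445611 72.97765049973384 10121
410 ctr y 40.44915224950225 top 28.147812586357617
418 ctr y 40.33797183423442 top 28.16162244164113
435 ctr y 39.89517124097049 top 22.817679866773773
445 ctr y 39.983836076398006 top 20.361836391522644
455 ctr y 39.75424618316946 top 77.80974445638284
```

View pics/w9.png

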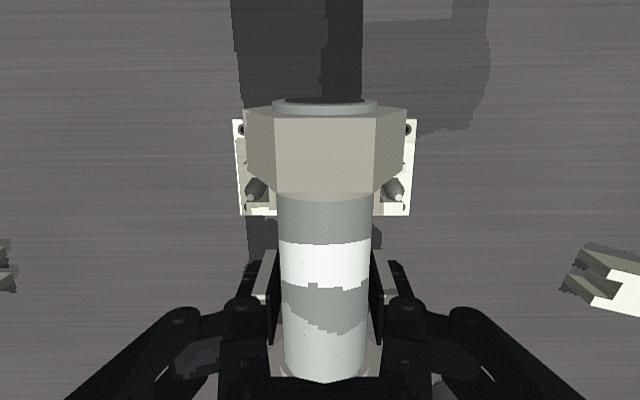

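```bash
python3 -m handwheel '{"offset":[[-0.002,0,-0.08],[0,0,-0.08],[0,0,-0.06],[0,0,-0.05],[0,0,-0.03],[0,0,-0.015],[0,0,0],[0,0,0],[0,0,0]],"delta_rot":[[0,0,0],[0,0,0],[0,0,0],[0,0,0],[0,0,0],[0,0,0],[0,0,0],[0,0,0],[0,0,0]],"claw":[1,1,1,1,1,1,1,1,1]}'
```

```text
clock: 22.3
tcp_pos: [475.4, 39.8, 92.0]
ee_rot: [0.018, 3.14, 0.0]
force: [-0.2, -0.9, -1.1]
grip_width: 38.3
```

```bash
python3 -m handwheel '{"offset":[[0,0,-0.01],[0,0,-0.007],[0,0,-0.004],[0,0,0],[0,0,0]],"delta_rot":[[0,0,0],[0,0,0],[0,0,0],[0,0,0],[0,0,0]],"claw":[1,1,1,1,1]}'
```

```text
clock: 22.8
tcp_pos: [474.8, 39.8, 84.8]
ee_rot: [-0.018, -3.142, 0.0]
force: [-0.1, 0.1, -0.8]
grip_width: 38.4
```

```bash
python3 -m handwheel '{"offset":[[0,0,-0.002],[0,0,0],[0,0,0]],"delta_rot":[[0,0,0],[0,0,0],[0,0,0]],"claw":[1,1,1]}'; python3 -m handwheel '{"offset":[[0,0,-0.002],[0,0,0],[0,0,0]],"delta_rot":[[0,0,0],[0,0,0],[0,0,0]],"claw":[1,1,1]}'
```

```text
clock: 23.1
tcp_pos: [475.0, 39.7, 84.7]
ee_rot: [0.018, 3.141, -0.0]
force: [-2.7, -2.5, 4.9]
grip_width: 38.7
clock: 23.4
tcp_pos: [475.1, 39.7, 84.7]
ee_rot: [0.018, 3.141, -0.0]
force: [-4.2, -2.2, 8.3]
grip_width: 38.5
```

Contact made. I release to about 51 mm only, because the pillars are close behind the fingers.

```bash
python3 -m handwheel '{"offset":[[0,0,0],[0,0,0],[0,0,0],[0,0,0],[0,0,0],[0,0,0]],"delta_rot":[[0,0,0],[0,0,0],[0,0,0],[0,0,0],[0,0,0],[0,0,0]],"claw":[0.5,0.42,0.4,0.4,0.4,0.4]}';python3 -m handwheel '{"offset":[[0,0,0.02],[0,0,0.04],[0,0,0.1],[0,0,0.1],[0,0,0.13],[0,0,0],[0,0,0]],"delta_rot":[[0,0,0],[0,0,0],[0,0,0],[0,0,0],[0,0,0],[0,0,0],[0,0,0]],"claw":[0.4,0.4,0.4,0.4,0.2,0,0]}'
python3 - <<'E'
from h import *
p,W=wrist('w10');z=W[...,2]
m=(abs(W[...,1]-40)<40)&(abs(W[...,0]-475)<90)&(z<115)
H=81
k=m&(z>H+22.5);x=W[k][:,0];print('nut',np.percentile(x[x<475],[0.5,99.5]),np.percentile(x[x>475],[0.5,99.5]) ,W[k][:,1].min(),W[k][:,1].max(),k.sum())
for a in range(408,545,8):
    k=m&(abs(W[...,0]-a)<4)&(z>H-4)
    if k.sum()>5: print(a,'ctr y',round((W[k][:,1].min()+W[k][:,1].max())/2,1),'top',np.round(np.percentile(z[k],98),1))
E
```

```text
clock: 24.0
tcp_pos: [474.8, 39.9, 83.5]
ee_rot: [-0.018, -3.141, -0.0]
force: [0.1, -0.4, -0.4]
grip_width: 51.3
clock: 24.7
tcp_pos: [475.4, 39.9, 202.4]
ee_rot: [0.018, 3.138, 0.0]
force: [0.8, 0.4, -1.2]
grip_width: 85.3
tcp [475.4  39.9 202.4] yaw 89.3 F [ 0.8  0.4 -1.2] w 85.3 t 24.7
nut [403.57563413 431.15278273] [519.80012378 547.0435017 ] 20.262989930446064 58.84334650375658 3656
408 ctr y 40.2 top 109.3
416 ctr y 40.1 top 109.1
424 ctr y 40.0 top 109.0
432 ctr y 40.1 top 104.1
440 ctr y 39.9 top 101.5
448 ctr y 39.8 top 101.3
456 ctr y 39.3 top 101.5
464 ctr y 39.7 top 101.4
472 ctr y 39.6 top 101.4
480 ctr y 39.4 top 101.2
488 ctr y 39.4 top 101.5
496 ctr y 39.4 top 101.3
504 ctr y 39.3 top 101.3
512 ctr y 39.1 top 101.4
520 ctr y 38.8 top 108.1
528 ctr y 38.9 top 109.0
536 ctr y 38.9 top 108.9
544 ctr y 38.8 top 108.9
```

View pics/w10.png

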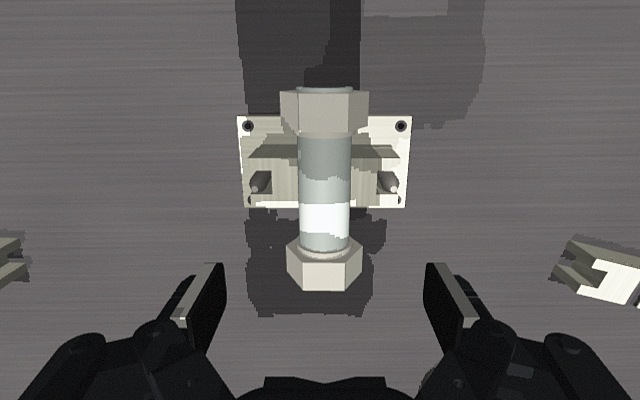

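The pipe lies level: top at 101.4 and centred at x 475.3, y 39.5. Now the bridge.

```bash
python3 -m handwheel '{"offset":[[0.027,-0.107,0.02],[0.027,-0.107,0.02],[0.027,-0.107,0.02],[0.027,-0.107,0],[0.027,-0.107,0],[0.027,-0.107,0],[0.027,-0.107,0],[0.026,-0.107,0],[0.026,-0.107,0],[0.026,-0.107,0],[0.026,-0.107,0],[0.026,-0.107,0]],"delta_rot":[[0,0,-1],[0,0,-1],[0,0,-1],[0,0,-1],[0,0,-1],[0,0,-1],[0,0,-1],[0,0,-1],[0,0,-1],[0,0,-1],[0,0,-1],[0,0,-1]],"claw":[0,0,0,0,0,0,0,0,0,0,0,0]}';python3 -m handwheel '{"offset":[[0,0,0],[0,0,0],[0,0,0],[0,0,0],[0,0,0],[0,0,0],[0,0,0],[0,0,0],[0,0,0]],"delta_rot":[[0,0,-1],[0,0,-1],[0,0,-1],[0,0,-1],[0,0,-1],[0,0,-1],[0,0,-0.5],[0,0,0],[0,0,0]],"claw":[0,0,0,0,0,0,0,0,0]}'
python3 - <<'E'
from h import *
p,W=wrist('w11');z=W[...,2]
print('lug',rect(W,(571,-345),74,90,60));print('block',rect(W,(571,-345),45,55,80))
E
```

```text
clock: 25.95
tcp_pos: [570.2, -346.4, 216.8]
ee_rot: [-1.59, -2.706, -0.0]
force: [-0.0, 0.7, 0.0]
grip_width: 85.3
clock: 26.85
tcp_pos: [570.3, -345.2, 217.5]
ee_rot: [-2.279, -2.16, 0.001]
force: [0.0, 0.2, -0.3]
grip_width: 85.5
tcp [ 570.3 -345.2  217.5] yaw -3.1 F [ 0.   0.2 -0.3] w 85.5 t 26.85
lug (array([ 571.2, -345.9]), array([32.4, 31.9]), 86.2, 1577, np.float64(81.1))
block (array([ 571.1, -346. ]), array([119.9,  40. ]), 87.0, 3262, np.float64(49.9))
```

View pics/w11.png

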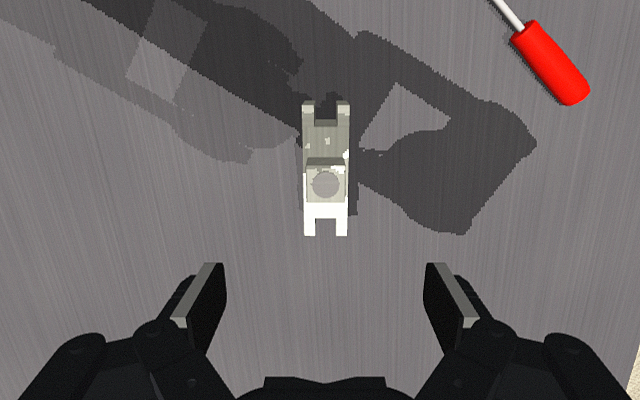

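The bridge is centred between the jaws, with its lug at (325,180). I descend to 64 mm so the tips stay above the block top.

```bash
python3 -m handwheel '{"offset":[[0.003,-0.002,-0.12],[0,0,-0.12],[0,0,-0.12],[0,0,-0.08],[0,0,-0.04],[0,0,-0.03],[0,0,0],[0,0,0]],"delta_rot":[[0,0,0],[0,0,0],[0,0,0],[0,0,0],[0,0,0],[0,0,0],[0,0,0],[0,0,0]],"claw":[0,0,0,0,0,0,0,0]}' 80; python3 -m handwheel '{"offset":[[0,0,0],[0,0,0],[0,0,0],[0,0,0],[0,0,0],[0,0,0],[0,0,0],[0,0,0]],"delta_rot":[[0,0,0],[0,0,0],[0,0,0],[0,0,0],[0,0,0],[0,0,0],[0,0,0],[0,0,0]],"claw":[0.3,0.5,1,1,1,1,1,1]}' 80
```

```text
clock: 27.7
tcp_pos: [572.0, -346.4, 67.2]
ee_rot: [2.28, 2.158, 0.001]
force: [0.6, -0.0, -0.9]
grip_width: 85.2
clock: 28.5
tcp_pos: [571.5, -346.1, 66.3]
ee_rot: [2.281, 2.159, 0.0]
force: [-2.7, 1.2, 6.2]
grip_width: 30.5
```

```bash
python3 -m handwheel '{"offset":[[0,0,0.02],[0,0,0.08],[0,0,0.12],[0,0,0.12],[0,0,0.12],[0,0,0.06],[0,0,0],[0,0,0]],"delta_rot":[[0,0,0],[0,0,0],[0,0,0],[0,0,0],[0,0,0],[0,0,0],[0,0,0],[0,0,0]],"claw":[1,1,1,1,1,1,1,1]}'; python3 -m handwheel '{"offset":[[-0.032,0.117,0],[-0.032,0.117,0],[-0.032,0.117,0],[-0.032,0.117,0],[-0.032,0.117,0],[-0.032,0.117,0],[-0.032,0.117,0],[-0.032,0.117,0],[-0.032,0.117,0],[-0.032,0.117,0],[0,0.117,0],[0,0,0]],"delta_rot":[[0,0,0],[0,0,0.1],[0,0,0.1],[0,0,0.1],[0,0,0.1],[0,0,0.08],[0,0,0],[0,0,0],[0,0,0],[0,0,0],[0,0,0],[0,0,0]],"claw":[1,1,1,1,1,1,1,1,1,1,1,1]}';python3 -m handwheel '{"offset":[[0,0,0],[0,0,0],[0,0,0]],"delta_rot":[[0,0,0],[0,0,0],[0,0,0]],"claw":[1,1,1]}'
python3 - <<'E'
from h import *
p,W=wrist('w12');z=W[...,2]
h=sensors.observe()['tcp_pos'][2]; top=h-66.3+50
m=(abs(z-top)<5)&(abs(W[...,0]-475)<26)&(W[...,1]>50)&(W[...,1]<115);q=W[m]
print(top,'front y',np.percentile(q[:,1],[99,100]),'x',q[:,0].min(),q[:,0].max(),'z',np.median(q[:,2]))
f=m&(W[...,1]>88);x=np.sort(W[f][:,0]);print('slot x',x[x<475].max(),x[x>475].min())
k=m&(abs(W[...,0]-475)<5);print('slot floor',W[k][:,1].max())
k=m&(W[...,1]<80);print('tilt',np.polyfit(W[m][:,0],W[m][:,2],1)[0],np.polyfit(W[m][:,1],W[m][:,2],1)[0])
q=W[(z>70)&(z<95)&(abs(W[...,0]-475)<20)&(abs(W[...,1]-92)<12)];print(len(q) and (q.mean(0),q.min(0),q.max(0)))
E
```

```text
clock: 29.3
tcp_pos: [571.0, -345.6, 219.2]
ee_rot: [-2.279, -2.157, 0.001]
force: [-0.3, -0.1, -6.5]
grip_width: 30.4
clock: 30.5
tcp_pos: [473.9, 43.7, 218.9]
ee_rot: [-2.228, -2.209, 0.003]
force: [-0.4, -0.5, -5.7]
grip_width: 30.6
clock: 30.8
tcp_pos: [475.3, 39.3, 220.8]
ee_rot: [-2.237, -2.205, 0.002]
force: [-0.0, -0.0, -6.4]
grip_width: 30.6
tcp [475.3  39.3 220.8] yaw -0.8 F [-0.  -0.  -6.4] w 30.6 t 30.8
204.75167888680613 front y [98.97465096 99.43143764] x 455.39221401837807 495.902109385665 z 204.57582878975774
slot x 465.93480245961945 485.8025593255207
slot floor 81.4558421445528
tilt -0.010221993643579926 -0.020755003361592098
(array([474.86253604,  92.4745372 ,  79.40721376]), array([467.83913938,  85.42611133,  70.26096258]), array([481.19728854,  98.47771516,  87.29502393]))
```

View pics/w12.png

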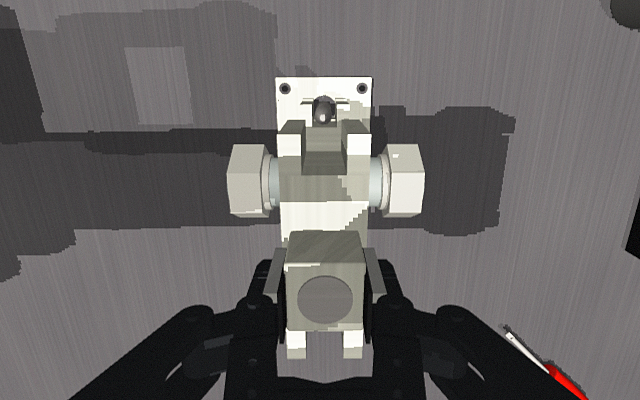

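```bash
python3 -m handwheel '{"offset":[[-0.003,0.004,-0.05],[0,0,-0.05],[0,0,-0.05],[0,0,-0.04],[0,0,-0.03],[0,0,-0.02],[0,0,-0.015],[0,0,0],[0,0,0]],"delta_rot":[[0,0,0],[0,0,0],[0,0,0],[0,0,0],[0,0,0],[0,0,0],[0,0,0],[0,0,0],[0,0,0]],"claw":[1,1,1,1,1,1,1,1,1]}'
```

```text
clock: 31.75
tcp_pos: [474.8, 41.4, 145.6]
ee_rot: [2.236, 2.206, 0.001]
force: [-0.0, -0.7, -5.8]
grip_width: 30.3
```

```bash
python3 -m handwheel '{"offset":[[0,0,-0.014],[0,0,-0.012],[0,0,-0.008],[0,0,-0.004],[0,0,0],[0,0,0]],"delta_rot":[[0,0,0],[0,0,0],[0,0,0],[0,0,0],[0,0,0],[0,0,0]],"claw":[1,1,1,1,1,1]}'
```

```text
clock: 32.35
tcp_pos: [474.6, 41.4, 133.8]
ee_rot: [2.236, 2.207, 0.0]
force: [0.5, -0.7, -5.6]
grip_width: 30.7
```

```bash
python3 -m handwheel '{"offset":[[0,0,-0.003],[0,0,0],[0,0,0]],"delta_rot":[[0,0,0],[0,0,0],[0,0,0]],"claw":[1,1,1]}'; python3 -m handwheel '{"offset":[[0,0,-0.002],[0,0,0],[0,0,0]],"delta_rot":[[0,0,0],[0,0,0],[0,0,0]],"claw":[1,1,1]}'
```

```text
clock: 32.65
tcp_pos: [474.8, 41.4, 133.3]
ee_rot: [2.235, 2.206, 0.001]
force: [-0.4, -0.3, -2.3]
grip_width: 30.3
clock: 32.95
tcp_pos: [475.0, 41.4, 133.2]
ee_rot: [2.235, 2.206, 0.002]
force: [-2.8, -0.2, 5.6]
grip_width: 30.5
```

```bash
python3 -m handwheel '{"offset":[[0,0,0],[0,0,0],[0,0,0],[0,0,0],[0,0,0],[0,0,0]],"delta_rot":[[0,0,0],[0,0,0],[0,0,0],[0,0,0],[0,0,0],[0,0,0]],"claw":[0.6,0.5,0.4,0.3,0.2,0.2]}';python3 -m handwheel '{"offset":[[0,0,0.03],[0,0,0.08],[0,0,0.13],[0,0,0.13],[0,0,0.1],[0,0,0],[0,0,0],[0,0,0]],"delta_rot":[[0,0,0],[0,0,0],[0,0,0],[0,0,0],[0,0,0],[0,0,0],[0,0,0],[0,0,0]],"claw":[0.2,0.2,0.1,0,0,0,0,0]}'
python3 - <<'E'
from h import *
p,W=wrist('w13');z=W[...,2]
print('lug',rect(W,(475,40),136,155,60));print('block',rect(W,(475,40),110,124,80))
m=(z>110)&(z<124)&(abs(W[...,0]-475)<22)&(abs(W[...,1]-40)<62)
print('plane',np.linalg.lstsq(np.c_[W[m][:,:2],np.ones(m.sum())],W[m][:,2],rcond=None)[0])
p=viewer.read_camera('scene');save(p,'s1')
I=p['img'][120:330,240:440,::-1];cv2.imwrite('pics/s1z.png',cv2.resize(I,(570,600)))
E
```

```text
clock: 33.55
tcp_pos: [474.5, 41.4, 132.2]
ee_rot: [2.236, 2.207, 0.0]
force: [-0.0, -0.0, -0.0]
grip_width: 68.4
clock: 34.35
tcp_pos: [474.1, 41.4, 272.0]
ee_rot: [-2.235, -2.206, 0.002]
force: [-0.2, 0.3, 0.6]
grip_width: 85.5
tcp [474.1  41.4 272. ] yaw -0.8 F [-0.2  0.3  0.6] w 85.5 t 34.35
lug (array([474.7,  41.6]), array([32.3, 31.8]), 89.0, 1759, np.float64(148.1))
block (array([474.7,  41.2]), array([120.5,  40.1]), 89.4, 3555, np.float64(116.9))
plane [-1.79019136e-04 -1.80046792e-03  1.17071016e+02]
```

View pics/w13.png

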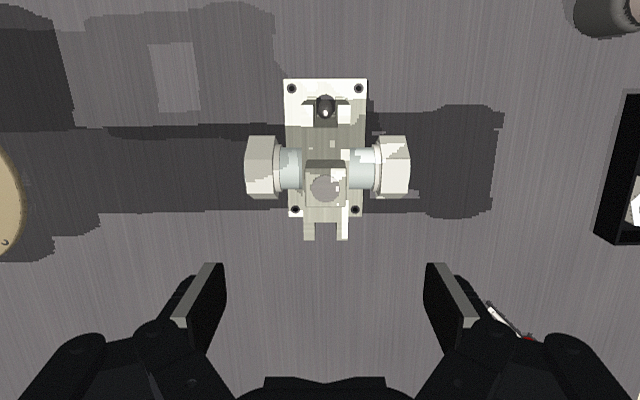

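View pics/s1z.png

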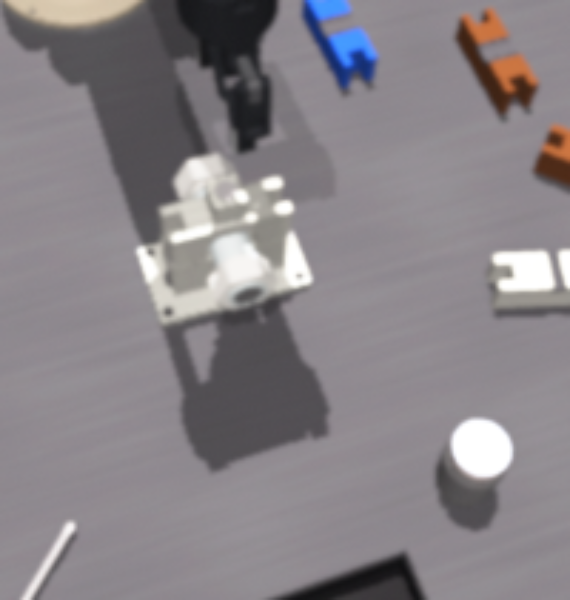

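Bridge top measures 116.9 against 117 nominal, and it is level. One last check that the pipe is still centred, then I hand in.

Run:
```python
from h import *
W=np.load('/tmp/w13.npz')['W'];z=W[...,2]
k=(z>104)&(z<113)&(abs(W[...,1]-40)<30)&(abs(abs(W[...,0]-475)-58)<25);x=W[k][:,0]
print(np.percentile(x[x<475],[.5,99.5]),np.percentile(x[x>475],[.5,99.5]),np.median(z[k]),W[k][:,1].mean())
print(order.hand_in())
```

```text
[404.13647196 428.65894839] [523.56429608 547.84720754] 107.78559902028107 40.61550679201089
the job is handed in; nothing more can be done
None
```

The jig is built and handed in. The spacer, the wide-groove saddle, the pipe and the bridge went onto the pillars in that order. Each was lowered until it made light contact and only then released. It took about 34 s of the 112 s allowed.

Heights and centring, measured with the wrist camera after each placing:

| Part | Measured | Expected |
|---|---|---|
| Spacer top | 26.9 mm | 27 mm |
| Saddle top | 66.9 mm, same on both halves | 67 mm |
| Pipe top | 101.4 mm, level | 101 mm |
| Bridge top | 116.9 mm, level | 117 mm |

- **Pipe centring:** after the bridge was on, the nuts ran from x = 404.1 to 547.8 mm. That puts the pipe's middle at x = 476.0, about 1 mm from the saddle's middle at x = 475.
- **Bridge position:** it sits at (474.7, 41.2), and the jig's middle measured about (474.5, 41).
- **Forces:** the highest wrist force in the readings was about 9 N, at contact.
- **Other parts:** I did not touch the spare saddle, the jar, the screwdriver or the look-alikes.

**Disagreements:**
- The two fixed cameras differed by about 4 mm in x and 3 mm in y, so I used the wrist camera for the final alignment.
- A top-camera check of the placed spacer came back with only a fragment of it, so I ignored that reading.

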